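Find the hidden notch and lock the index bar of a watch stand

TASK

Take the brass T-shaped key out of its wooden rest, lower its probe into the long slot in the top of the beech watch stand and drag it along the bar hidden inside until it drops into the bar's notch. Stop there, without pushing the bar more than about a centimetre along, and leave the key let go, standing upright in the notch with its crossbar flat on the stand. Leave the canisters, the dish and the bezel where they are.

Things in the scene. Friction and masses are not known exactly. Their poses are not given: they have to be found in the camera images.
- stand: Beech watch stand, fixed, 74 mm (x) by 260 mm (y) by 70 mm tall; origin at the centre of its underside, z up, y along its length. A slot 14 mm wide (x) and 100 mm long (y) lies in the middle of its top. A wristwatch on a cushion, rising 27 mm above the top, is fixed at its -y end (84 to 124 mm from the centre).
- slot (a point): Centre of the slot's mouth, at the stand's top; y along the slot. 36 mm below (34 mm above the bench) is the flat top of a dark bar, out of sight, along the whole slot. It has one notch across it, 20 mm long (along y), 16 mm deep, its centre anywhere within 28 mm either side of the slot's centre, to be found by feel.
- bar (a joint): How far the hidden bar has been pushed along the stand's +y, in m; always 0 at the start wherever the notch lies; range -0.03 to 0.03. It resists with about 10 N of friction, stays where it is pushed, and moves only if the probe drags or pushes it sideways harder than that.
- rest: Wooden key rest, a fixed block 60 (x) by 90 (y) by 62 mm tall, with a 15 mm round hole 56 mm deep in the middle of its top; origin at the centre of its underside. The key stands in the hole at the start, its crossbar flat on the block.
- key_grip (a point): Centre of the handle of the brass key (0.25 kg, stands upright): a plate 16 mm thick (x), 40 mm wide (y), 48 mm tall. Below it a crossbar 28 mm (x) by 64 mm (y), 10 mm thick, its underside 34 mm below this point; then a round probe 10 mm in diameter with a rounded end 84 mm below this point. z up along the key, y along the crossbar.
- key_tip (a point): The rounded end of the key's probe, on its axis, 50 mm below the crossbar's underside; axes as key_grip. With the probe on the bar the crossbar hangs 14 mm above the stand; in the notch the crossbar comes down flat on the stand, the probe's end 2 mm clear of the notch's floor. The key fits either way round.
- canister_a_mid (a point): Centre of a loose screw-top aluminium canister, 63 mm in diameter, 70 mm tall, standing on the bench: leave alone.
- canister_b_mid (a point): Centre of a second canister like the first: leave alone.
- dish: Loose white porcelain rinse dish, 110 mm across, 35 mm tall; origin at the centre of its underside: leave alone.
- bezel: Loose chrome bezel ring lying on the bench, 68 mm outside, 54 mm inside, 9 mm thick; origin at the centre of its underside: leave alone.
Not all that is in view belongs to the job. Of the things that look like the part that bears key_grip, the smallest one is meant.

How it is judged:
On the way:
1. the key is lifted clear out of its rest (height (world z) of key_tip above 0.072 m), for 0.1 s.
At the end, for the whole second after the job is handed in: The key stands let go in the notch: probe end inside the slot, under 24 mm above the bench (crossbar within 4 mm of the stand), upright within 5 degrees; the bar shifted less than 15 mm from its start; canisters, dish and bezel within 30 mm of where they stood (z of key_tip in the frame of stand below 0.024 m and x of key_tip in the frame of stand between -0.012 and 0.012 m and y of key_tip in the frame of stand between -0.055 and 0.055 m and angle between key_tip's own z axis and vertical below 0.09 rad and value of joint bar between -0.015 and 0.015 m and distance of each of canister_a_mid, canister_b_mid, dish, bezel from where it was at the start of the episode below 0.03 m); the robot touches nothing.
It fails at once if a canister is knocked over (angle between any of canister_a_mid, canister_b_mid's own z axis and vertical above 0.5 rad).
It also fails if it takes over 51 s, if anything falls off the work surface, if the arm or the gripper's body presses on something with over 40 N, if the wrist force passes 120 N, or if a joint passes its speed limit or range.

ROBOT

A 7-joint arm with a two-finger parallel gripper is mounted at the origin on the work surface. World frame = base frame: x ahead of the robot, y to its left, z up, the work surface at z = 0. Lengths are in m, angles in rad, forces in N, time in s.
With the tool pointing down it reaches from about 0.4 to 0.925 m from the base axis. Payload 4.1 kg.
Tool frame: the origin (TCP) lies at the centre of the arm's flange, where the gripper is bolted on; the fingertips stand 173 mm ahead of it and the grasp point (between the pads) lies 155 mm ahead of it; z points along the fingers, y is the line along which they close (so a half turn about z gives the same grasp; the last joint's range is limited). The gripper opens to 85 mm and grips with 20 to 120 N. Pads are 22 mm wide; open, the fingers measure 114 mm over their backs; the gripper's body (76 mm by 85 mm) begins 54 mm behind the grasp point. The pads swing forward as they close: fully open they stand 13 mm farther back than shut.
Start: joints at [-1.296, 0.398, 0.045, 1.537, -0.019, 1.207, -0.051], TCP at [0.237, 0.605, 0.405] pointing down, gripper open.
Joint ranges: [-2.82, 2.82], [-0.49, 2.23], [-1.37, 1.46], [0, 2.46], [-1.36, 4.5], [0.23, 2], [-2.94, 2.94]. Speed limits (rad/s): [2.57, 2.57, 3.14, 3.14, 3.14, 3.14, 3.14].

INTERFACE

Orientations are given as a unit quaternion [w, x, y, z].
In Python, from cell import env gives the robot as it stands.
- The arm moves only by the shell command python3 -m handwheel 'ROWS' [OPENING] [FORCE]. ROWS is a JSON object of lists of equal length, an entry for each row: "slide": the shift along the world's x, y, z in m, a list of three; "turn": the turn about the world's z in rad. In form: {"slide": [[dx, dy, dz], ...], "turn": [turn, ...]}. A call has 1 to 8 rows; each row shifts and turns the commanded pose from where the row before left it; what a row does not reach is not made up. A row lasts 1/8 s, in which the tool goes at most 62.5 mm and 10.7 degrees, less where a joint would pass 70% of its speed; a pose out of reach is approached as far as the arm can. A call is refused whole if a number of a shift passes 0.0625 or a number of a turn 0.188, either way. A call with a gripper value outside its range is refused whole. OPENING is the opening in per cent of the stroke, from 0 (shut) to 100 (fully open), set as the call begins (- or left out, the last holds). The fingers move at their own pace and stop on an object; FORCE is the grip in N (left out, the last holds). Time passes only in rows, so rows that do not move let the fingers close. It gives the time, the measured TCP pose, the force, the opening and the grip force at its end, in the units of the state.
- env.get_state(): the state, without advancing time (a new reading comes with each control period).
- env.grab_frame(name): name is "side" or "top"; returns (picture, depth): 384x512x3 uint8, red, green, blue; 384x512 float32, m along the optical axis (not along the pixel's ray), 0 where there is no reading.
- env.camera_info(name): a dict with "K" (3x3 intrinsics, pixels), "dist" ([k1, k2, p1, p2, k3] as OpenCV has them; the pictures are not rectified), "xyz" and "orientation" of the camera in the world. Camera axes: x right, y down, z forward; pixel columns grow to the right and rows downward; lengths in m; the calibration is good to about 2 mm. A picture is of the moment at which its call begins. camera_info takes no time and is no camera call.
- env.hand_in(): hands the job in; it is judged then, once.
The state is a dict: "time_s": time; "joint_pos": joint angles; "qvel": joint speeds; "joint_efforts": joint torques, N m; "position": TCP position; "orientation": TCP orientation; "contact_force": force on the tool from outside, world axes, zero at the start; "moment": the same for the moment, N m; "finger_gap": finger opening in m; "grasp_force": force on a finger pad.
Only numpy, scipy, OpenCV 4.12 (cv2) and the standard library are available. Lean on these libraries where they do the work, as an engineer would, in place of code of your own. Each camera call takes 0.05 s, during which the arm holds its last target. There are 200 camera calls.

## Working session

There is one attempt and no reset: what is moved stays moved. The work goes in short steps, Python scripts to look and compute and a shell command to move; the robot and the scene stay as the last step left them, time stands still between calls to the robot, and variables do not carry over. Pictures are saved under pics/ and viewed, at most 10 in all, crops included, and the job is handed in when it is done.

```bash
mkdir -p pics; ls
cat > h.py <<'E'
import numpy as np,cv2
from cell import env
from scipy.spatial.transform import Rotation as R
def cam(n):
    c=env.camera_info(n);q=c['orientation'];return np.array(c['K'],float),np.array(c['dist'],float),np.array(c['xyz']),R.from_quat([q[1],q[2],q[3],q[0]]).as_matrix()
def cloud(n,depth):
    K,d,t,M=cam(n);h,w=depth.shape
    u,v=np.meshgrid(np.arange(w),np.arange(h))
    p=cv2.undistortPoints(np.stack([u.ravel(),v.ravel()],1).astype(np.float64)[:,None],K,d)[:,0]
    z=depth.ravel();P=np.c_[p*z[:,None],z]@M.T+t
    P[z==0]=np.nan
    return P.reshape(h,w,3)
def onplane(n,px,z):
    K,d,t,M=cam(n);p=cv2.undistortPoints(np.array(px,float).reshape(-1,1,2),K,d)[:,0]
    r=np.c_[p,np.ones(len(p))]@M.T
    return t+r*((z-t[2])/r[:,2])[:,None]
E
python3 - <<'E'
from h import *
for n in('top','side'):
    im,d=env.grab_frame(n);cv2.imwrite(f'pics/{n}0.png',im[...,::-1]);np.savez(f'{n}0.npz',im=im,d=d)
    c=env.camera_info(n);print(n,c)
print(env.get_state())
E
```

```text
pics
top {'K': array([[379.84886082,   0.        , 254.31206188],
       [  0.        , 379.84886082, 196.92786539],
       [  0.        ,   0.        ,   1.        ]]), 'dist': array([-0.13002524,  0.        ,  0.        ,  0.        ,  0.        ]), 'xyz': array([ 0.52052397, -0.01370318,  0.88898806]), 'orientation': array([-0.03210693,  0.70983513, -0.7036351 ,  0.00093078])}
side {'K': array([[483.10554371,   0.        , 260.74773451],
       [  0.        , 483.10554371, 193.60229517],
       [  0.        ,   0.        ,   1.        ]]), 'dist': array([0.05462779, 0.        , 0.        , 0.        , 0.        ]), 'xyz': array([ 0.31228516, -0.76147323,  0.72627004]), 'orientation': array([-0.4347802 ,  0.88460332, -0.15536239,  0.06561755])}
{'time_s': 0.1, 'joint_pos': array([-1.2959786 ,  0.39909343,  0.04505329,  1.53774471, -0.01873461,
        1.20690288, -0.05069586]), 'qvel': array([ 1.34763362e-03, -2.09420172e-03,  1.06604131e-03, -3.12063520e-03,
        1.42725926e-03, -8.24837401e-06,  8.97865508e-04]), 'joint_efforts': array([ 3.79518300e-03, -4.76261258e+01,  1.37078639e+00, -2.54948777e+01,
        1.20864110e-02,  4.98041903e-03,  3.25800784e-06]), 'position': array([0.23722552, 0.60487828, 0.40378746]), 'orientation': array([-1.14324649e-04,  1.85779013e-01,  9.82591173e-01, -8.55571944e-04]), 'contact_force': array([-0.34204885, -0.7338627 ,  0.13577583]), 'moment': array([ 0.01573919, -0.05606689, -0.03193725]), 'grasp_force': 0.0, 'finger_gap': 0.08569426760767601}
```

View pics/top0.png

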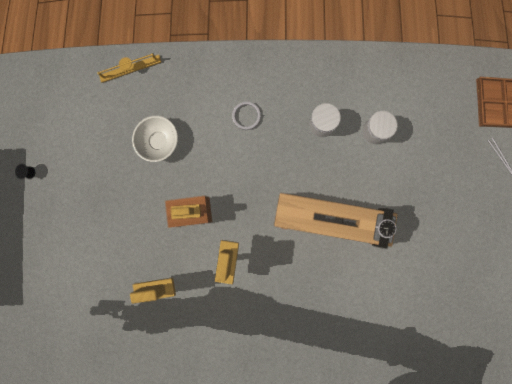

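View pics/side0.png

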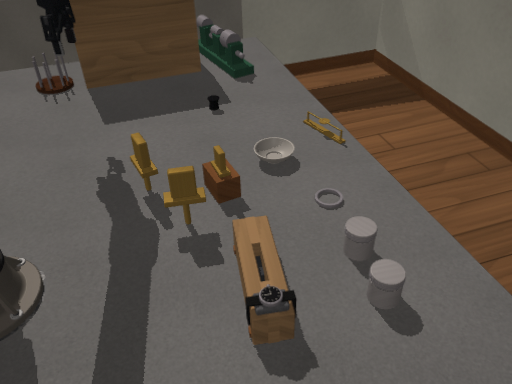

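The top view shows three brass T-shapes: one in the rest at (186,211), one standing at (227,262) and one standing at (152,290). A flat yellow fitting lies at (130,68). The stand's slot runs from about (314,216) to (357,222), with the watch at (387,228). The key in the wooden rest looks smallest, so I'll measure it and check a crop.

Run:
```python
from h import *
D={n:np.load(n+'0.npz') for n in('top','side')}
im=D['top']['im'];P=cloud('top',D['top']['d']);hsv=cv2.cvtColor(im,cv2.COLOR_RGB2HSV)
def rect(n,m,P,label):
    pts=P[m];pts=pts[~np.isnan(pts[:,0])]
    r=cv2.minAreaRect((pts[:,:2]*1000).astype(np.float32));print(label,n,len(pts),'rect mm',np.round(r[0],1),np.round(r[1],1),round(r[2],1),'z',np.round(np.percentile(pts[:,2],[2,50,98]),4))
yy,xx=np.mgrid[:384,:512]
yel=(hsv[...,0]>18)&(hsv[...,0]<28)&(hsv[...,1]>170)&(hsv[...,2]>60)
for nm,(x0,x1,y0,y1) in dict(rest=(160,215,190,232),b=(210,245,235,290),c=(120,185,272,310)).items():
    b=(xx>x0)&(xx<x1)&(yy>y0)&(yy<y1)&(P[...,2]>.03)
    z=P[...,2][b];print(nm,'zmax',np.nanmax(z))
    for lo,hi in ((.03,.3),(.055,.068),(.068,.09),(.10,.14),(.14,.2)):
        m=b&(P[...,2]>lo)&(P[...,2]<hi)
        if m.sum()>20: rect('top',m,P,f'{nm} {lo}-{hi}')
b=(xx>270)&(xx<400)&(yy>185)&(yy<255)
for lo,hi in((.06,.08),(.08,.13)):
    rect('top',b&(P[...,2]>lo)&(P[...,2]<hi),P,f'stand {lo}')
sl=b&(xx>305)&(xx<368)&(im.max(2)<60)
rect('top',sl,P,'slotdark');c=cv2.findNonZero(sl.astype(np.uint8));r=cv2.minAreaRect(c);print(r)
print(onplane('top',cv2.boxPoints(r),.07),onplane('top',[r[0]],.07))
t=im[180:240,150:220];s=im[180:260,265:405]
s2=D['side']['im'][140:205,190:260];s3=D['side']['im'][205:345,220:310]
o=np.zeros((600,800,3),np.uint8)
def put(a,x,y,k):
    a=cv2.resize(a,None,fx=k,fy=k,interpolation=2);o[y:y+a.shape[0],x:x+a.shape[1]]=a[:600-y,:800-x]
put(t,0,0,4);put(s,0,250,3);put(s2,430,0,3.5);put(s3,530,240,2.5)
cv2.imwrite('pics/c1.png',o[...,::-1])
```

```text
rest zmax 0.12443843949322242
rest 0.03-0.3 top 1168 rect mm [527.1 174.1] [60.3 92.5] 7.8 z [0.0428 0.063  0.1213]
rest 0.055-0.068 top 740 rect mm [527.  174.3] [60.3 92.1] 7.6 z [0.0592 0.0622 0.0654]
rest 0.068-0.09 top 206 rect mm [526.9 174.3] [28.  65.2] 4.8 z [0.0691 0.0724 0.0854]
rest 0.1-0.14 top 164 rect mm [526.8 174.1] [15.9 41.4] 5.0 z [0.102  0.1196 0.1228]
b zmax 0.15460602941386337
b 0.03-0.3 top 799 rect mm [419.4  80.3] [39.6 90.9] 82.1 z [0.0799 0.1005 0.1528]
b 0.068-0.09 top 383 rect mm [419.4  80.3] [39.6 90.9] 82.1 z [0.0771 0.0835 0.0865]
b 0.1-0.14 top 68 rect mm [423.6  70.4] [54.3 17.4] 13.7 z [0.1005 0.1201 0.1395]
b 0.14-0.2 top 333 rect mm [419.6  80.5] [22.7 56.6] 82.0 z [0.1449 0.1504 0.1533]
c zmax 0.1548803727224518
c 0.03-0.3 top 840 rect mm [356.  239.2] [40.4 89.9] 9.7 z [0.0745 0.105  0.1525]
c 0.068-0.09 top 377 rect mm [356.  239.2] [40.4 89.9] 9.7 z [0.0738 0.0835 0.0871]
c 0.1-0.14 top 123 rect mm [365.  236.1] [56.9 19.1] 76.7 z [0.101  0.1197 0.139 ]
c 0.14-0.2 top 313 rect mm [356.  238.7] [23.4 56.1] 10.9 z [0.1427 0.1504 0.1531]
stand 0.06 top 3252 rect mm [ 510.1 -153.7] [259.8  83.7] 81.2 z [0.0669 0.0701 0.0732]
stand 0.08 top 629 rect mm [ 495.  -253.9] [43.8 84.7] 80.9 z [0.0814 0.0897 0.0992]
slotdark top 58 rect mm [ 511.2 -156.9] [89.1  8.7] 79.6 z [0.0158 0.0322 0.0371]
((334.69256591796875, 219.49856567382812), (39.620182037353516, 3.739177942276001), 10.885527610778809)
[[ 0.51526144 -0.1080397   0.07      ]
 [ 0.52315726 -0.10952311  0.07      ]
 [ 0.50767699 -0.19350398  0.07      ]
 [ 0.49978078 -0.1919927   0.07      ]] [[ 0.51148918 -0.15068419  0.07      ]]
```

View pics/c1.png

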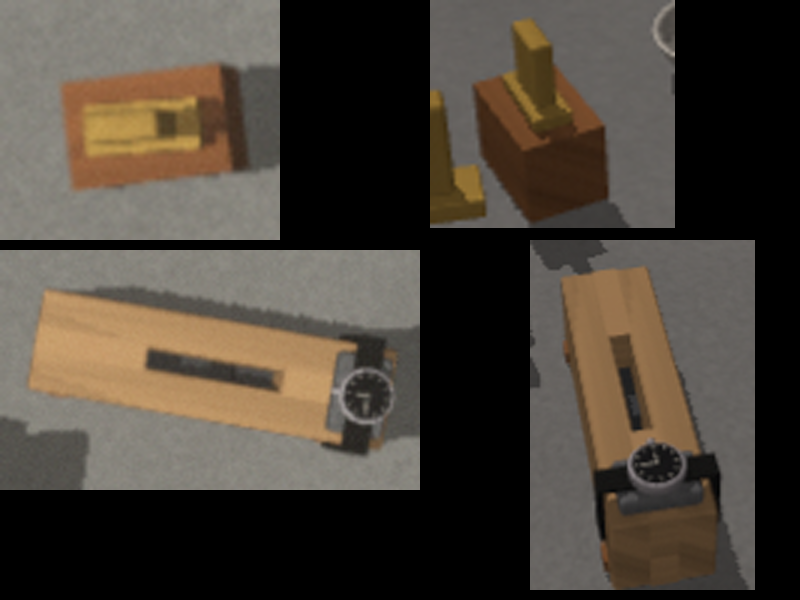

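The crop confirms the choice. The rest key's handle is 16 x 41 mm with its top at z 0.12, and its crossbar is 28 x 65 mm. The two decoys have 23 x 56 mm handles and 40 x 90 mm crossbars. The key is at (0.527, 0.174) with a yaw of about 5°. I'll refine the slot measurement and set out.

```bash
python3 - <<'E'
from h import *
D=np.load('top0.npz');P=cloud('top',D['d']);im=D['im']
yy,xx=np.mgrid[:384,:512];z=P[...,2]
m=((xx>300)&(xx<368)&(yy>205)&(yy<232)&(z<.064)).astype(np.uint8)
n,l,s,c=cv2.connectedComponentsWithStats(m);i=1+s[1:,4].argmax();px=cv2.findNonZero((l==i).astype(np.uint8))[:,0]
q=onplane('top',px,.07)[:,:2]*1000;r=cv2.minAreaRect(q.astype(np.float32));print('slot',r,q.mean(0))
t=(xx>270)&(xx<370)&(yy>185)&(yy<255)&(z>.06)&(z<.08)
p=P[t][:,:2]*1000
a=np.radians(81.2);u=np.array([np.cos(a),np.sin(a)]);v=np.array([u[1],-u[0]])
A=p@u;B=p@v
for lo in(-170,-130,-90,-60,-40):
    k=(A-u@[510,-154]>lo+30)&(A-u@[510,-154]<lo+60);print(lo,np.percentile(B[k],[1,99]).round(1),np.percentile(B[k],[1,99]).mean().round(1))
print('slot B',np.array(r[0])@v,'A top end',np.percentile(A,99.8)-130, 'slot A',np.array(r[0])@u)
E
python3 -m handwheel '{"slide":[[0.029,-0.043,0],[0.029,-0.043,0],[0.029,-0.043,0],[0.029,-0.043,0],[0.029,-0.043,0],[0.029,-0.043,0],[0.029,-0.043,0],[0.029,-0.043,0]],"turn":[-0.111,-0.111,-0.111,-0.111,-0.111,-0.111,-0.111,-0.111]}' 100 60
```

```text
slot ((512.1029663085938, -153.71263122558594), (98.26887512207031, 14.094819068908691), 80.26412200927734) [ 511.99531299 -153.99773636]
time_s: 1.1
position: [0.4699, 0.2596, 0.4045]
orientation: [-0.0, 0.591, 0.806, -0.0]
contact_force: [0.2, 0.1, -0.2]
finger_gap: 0.0856
grasp_force: 0.0Traceback (most recent call last):
  File "<stdin>", line 12, in <module>
    return _quantile_unchecked(
        a, q, axis, out, overwrite_input, method, keepdims, weights)
    return _ureduce(a,
                    func=_quantile_ureduce_func,
    ...<5 lines>...
                    overwrite_input=overwrite_input,
                    method=method)
    r = func(a, **kwargs)
    result = _quantile(arr,
                       quantiles=q,
    ...<2 lines>...
                       out=out,
                       weights=wgt)
    slices_having_nans = np.isnan(arr[-1, ...])
                                  ~~~^^^^^^^^^
IndexError: index -1 is out of bounds for axis 0 with size 0
```

```bash
python3 -m handwheel '{"slide":[[0.019,-0.0285,-0.02],[0.019,-0.0285,-0.02],[0.019,-0.0285,-0.02],[0,0,-0.02],[0,0,0],[0,0,0]],"turn":[-0.073,-0.073,-0.072,0,0,0]}'
python3 - <<'E'
from h import *
im,d=env.grab_frame('side');cv2.imwrite('pics/s1.png',cv2.resize(im[60:230,110:330],None,fx=3.5,fy=3.5)[...,::-1]);s=env.get_state()
q=s['orientation'];M=R.from_quat([q[1],q[2],q[3],q[0]]).as_matrix();print(s['position'],M[:,1],M[:,2],np.degrees(np.arctan2(M[1,1],M[0,1])))
E
```

```text
time_s: 1.85
position: [0.5263, 0.1762, 0.3252]
orientation: [0.0, 0.674, 0.739, 0.0]
contact_force: [1.1, -0.2, 0.4]
finger_gap: 0.0852
grasp_force: 0.0
[0.526449   0.17634739 0.32556821] [0.9957419  0.09217522 0.00134245] [ 1.27103387e-03  8.33455629e-04 -9.99998845e-01] 5.288762941013132
```

View pics/s1.png

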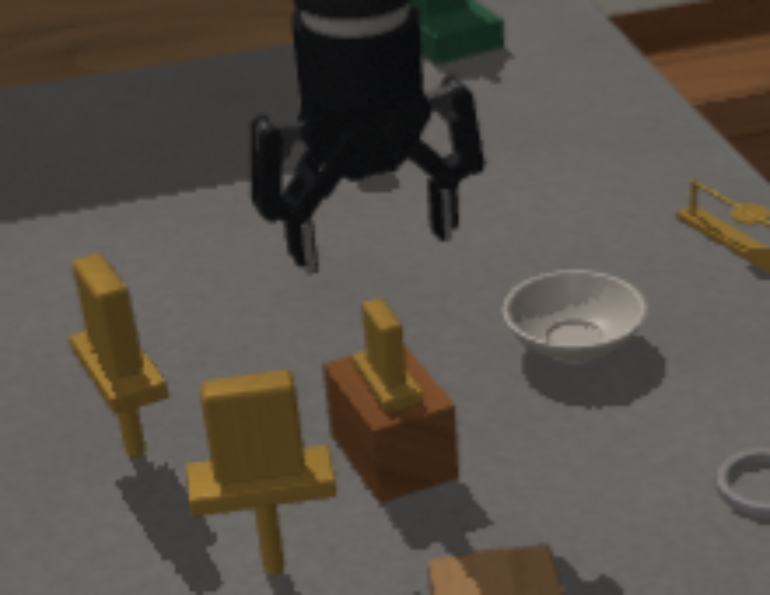

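The open fingers, at (300,250) and (440,225) in the crop, straddle the key at (385,340). The rest of the way is straight down.

```bash
python3 -m handwheel '{"slide":[[0.001,-0.002,-0.02],[0,0,-0.02],[0,0,-0.02],[0,0,-0.01],[0,0,0],[0,0,0]],"turn":[0,0,0,0,0,0]}'
python3 -m handwheel '{"slide":[[0,0,0],[0,0,0],[0,0,0],[0,0,0],[0,0,0],[0,0,0],[0,0,0],[0,0,0]],"turn":[0,0,0,0,0,0,0,0]}' 0 60
```

```text
time_s: 2.65
position: [0.5278, 0.1739, 0.2557]
orientation: [0.0, 0.674, 0.739, 0.001]
contact_force: [0.7, 0.2, -0.2]
finger_gap: 0.0854
grasp_force: 0.0
time_s: 3.65
position: [0.5273, 0.1737, 0.2548]
orientation: [-0.0, 0.674, 0.739, 0.0]
contact_force: [-1.5, -0.2, 2.4]
finger_gap: 0.0152
grasp_force: 58.6
```

```bash
python3 -m handwheel '{"slide":[[0,0,0.01],[0,0,0.015],[0,0,0.02],[0,0,0.02],[0,0,0.02],[0,0,0.015],[0,0,0],[0,0,0]],"turn":[0,0,0,0,0,0,0,0]}'
python3 -m handwheel '{"slide":[[-0.0015,-0.025,0],[-0.002,-0.045,0],[-0.002,-0.045,0],[-0.002,-0.045,0],[-0.002,-0.045,0],[-0.002,-0.045,0],[-0.002,-0.045,0],[-0.0013,-0.033,0]],"turn":[-0.03,-0.035,-0.035,-0.035,-0.035,-0.035,-0.035,0]}'
python3 -m handwheel '{"slide":[[0,0,0],[0,0,0],[0,0,0]],"turn":[0,0,0]}'
python3 - <<'E'
from h import *
o=[]
for n in('side','top'):
    im,d=env.grab_frame(n);np.savez(n+'1.npz',im=im,d=d)
    a=im[100:350,180:360] if n=='side' else im[160:280,240:420]
    o.append(cv2.resize(a,(400,555 if n=='side' else 267)))
o[1]=np.vstack([o[1],np.zeros((288,400,3),np.uint8)])
cv2.imwrite('pics/p1.png',np.hstack(o)[...,::-1]);s=env.get_state();print(s['position'],s['orientation'])
E
```

```text
time_s: 4.65
position: [0.527, 0.1736, 0.3542]
orientation: [-0.0, 0.674, 0.739, -0.0]
contact_force: [0.3, 0.6, -3.6]
finger_gap: 0.0153
grasp_force: 58.5
time_s: 5.65
position: [0.5109, -0.1579, 0.3542]
orientation: [-0.0, 0.759, 0.651, -0.001]
contact_force: [0.2, -0.5, -3.3]
finger_gap: 0.0154
grasp_force: 58.5
time_s: 6.02
position: [0.5125, -0.1533, 0.3544]
orientation: [-0.0, 0.757, 0.653, -0.0]
contact_force: [-0.1, 0.2, -2.4]
finger_gap: 0.0155
grasp_force: 58.6
[ 0.51264664 -0.15334418  0.35455617] [-2.24303398e-04  7.57148605e-01  6.53242634e-01  2.37685044e-05]
```

View pics/p1.png

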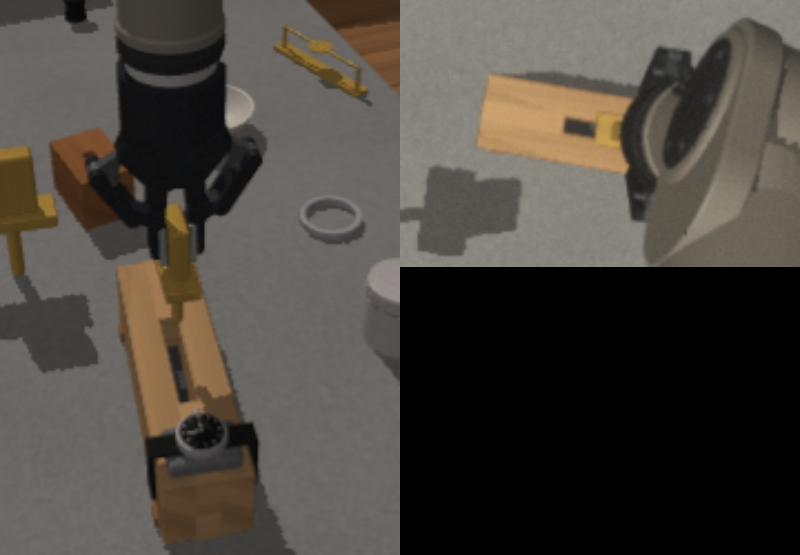

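The key hangs upright above the slot in both views: crossbar at (175,285) in the side crop and (610,130) in the top crop. I'll go to the slot's +y end and lower it there.

```bash
python3 -m handwheel '{"slide":[[0.0032,0.0195,-0.01],[0.0032,0.0195,-0.01],[0,0,-0.01],[0,0,0],[0,0,0],[0,0,0]],"turn":[-0.005,-0.005,0,0,0,0]}'
python3 - <<'E'
from h import *
im,d=env.grab_frame('side');s=env.get_state();print(s['position'],s['contact_force'],s['moment'])
cv2.imwrite('pics/p2.png',cv2.resize(im[170:290,200:320],(720,600) and None,fx=5,fy=5,interpolation=2)[...,::-1])
E
```

```text
time_s: 6.88
position: [0.519, -0.1161, 0.3252]
orientation: [0.0, 0.761, 0.648, 0.0]
contact_force: [-0.0, 0.6, -1.6]
finger_gap: 0.0156
grasp_force: 58.6
[ 0.51896701 -0.11600906  0.32515753] [-1.70262858  0.35680083 -2.8081624 ] [-0.02736207  0.0118587  -0.05875957]
```

View pics/p2.png

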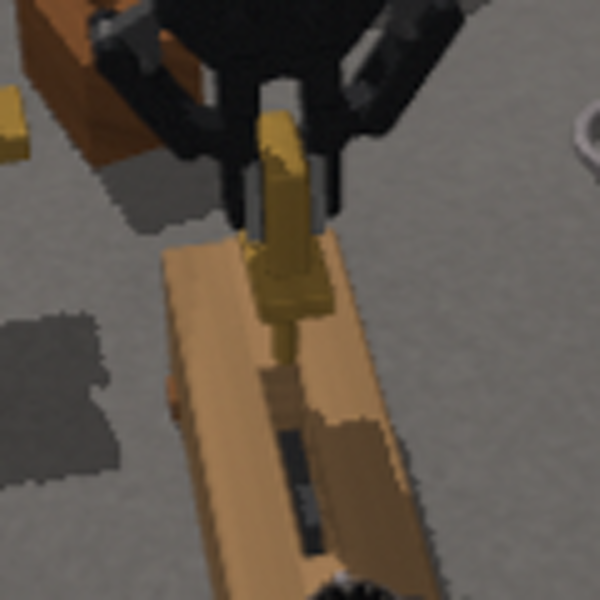

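The probe tip at (285,362) lines up with the slot just above its far end. Lowering in small steps and watching the force.

```bash
python3 -m handwheel '{"slide":[[0,0,-0.006],[0,0,-0.006],[0,0,-0.006],[0,0,-0.004],[0,0,0]],"turn":[0,0,0,0,0]}'
```

```text
time_s: 7.55
position: [0.5188, -0.1153, 0.3023]
orientation: [-0.0, 0.761, 0.649, -0.0]
contact_force: [0.1, 0.3, -2.6]
finger_gap: 0.0155
grasp_force: 58.6
```

```bash
python3 -m handwheel '{"slide":[[0,0,-0.006],[0,0,-0.006],[0,0,-0.006],[0,0,-0.004],[0,0,0]],"turn":[0,0,0,0,0]}'
python3 -m handwheel '{"slide":[[0,0,-0.002],[0,0,0],[0,0,0]],"turn":[0,0,0]}'
python3 -m handwheel '{"slide":[[0,0,-0.002],[0,0,0],[0,0,0]],"turn":[0,0,0]}'
```

```text
time_s: 8.18
position: [0.5188, -0.1153, 0.2803]
orientation: [-0.0, 0.761, 0.649, -0.0]
contact_force: [0.3, 0.6, -1.9]
finger_gap: 0.0154
grasp_force: 58.6
time_s: 8.55
position: [0.519, -0.1154, 0.2789]
orientation: [0.0, 0.761, 0.649, 0.0]
contact_force: [0.3, -0.6, -2.3]
finger_gap: 0.0151
grasp_force: 58.6
time_s: 8.93
position: [0.5189, -0.1154, 0.2767]
orientation: [0.0, 0.761, 0.649, 0.0]
contact_force: [0.9, -0.2, -1.8]
finger_gap: 0.015
grasp_force: 58.7
```

```bash
python3 -m handwheel '{"slide":[[0,0,-0.001],[0,0,0],[0,0,0]],"turn":[0,0,0]}'
python3 -m handwheel '{"slide":[[0,0,-0.001],[0,0,0],[0,0,0]],"turn":[0,0,0]}'
```

```text
time_s: 9.3
position: [0.519, -0.1155, 0.2762]
orientation: [0.0, 0.761, 0.649, 0.0]
contact_force: [-1.1, 0.2, 5.0]
finger_gap: 0.0153
grasp_force: 59.5
time_s: 9.68
position: [0.5191, -0.1156, 0.276]
orientation: [-0.0, 0.761, 0.649, 0.0]
contact_force: [-3.0, 0.5, 10.7]
finger_gap: 0.0157
grasp_force: 60.6
```

The probe touched the bar at the expected height (TCP 0.2765) and now presses with about 12 N. Dragging towards -y.

```bash
python3 -m handwheel '{"slide":[[-0.0003,-0.002,0.0003],[-0.0003,-0.002,0],[0,0,0]],"turn":[0,0,0]}'
python3 -m handwheel '{"slide":[[-0.0003,-0.002,0],[-0.0003,-0.002,0],[0,0,0]],"turn":[0,0,0]}'
```

```text
time_s: 10.05
position: [0.519, -0.1172, 0.276]
orientation: [-0.002, 0.761, 0.649, 0.002]
contact_force: [-2.2, 6.1, 9.1]
finger_gap: 0.0154
grasp_force: 60.1
time_s: 10.42
position: [0.519, -0.1204, 0.276]
orientation: [-0.002, 0.761, 0.649, 0.003]
contact_force: [-0.1, 7.4, 8.1]
finger_gap: 0.0152
grasp_force: 60.0
```

Side friction is high at 7 N, so I'll press lighter to keep the bar from moving.

```bash
python3 -m handwheel '{"slide":[[0,0,0.0005],[0,0,0],[0,0,0]],"turn":[0,0,0]}'
python3 -m handwheel '{"slide":[[-0.0003,-0.002,0],[-0.0003,-0.002,0],[0,0,0]],"turn":[0,0,0]}'
```

```text
time_s: 10.8
position: [0.5188, -0.1218, 0.2761]
orientation: [-0.0, 0.761, 0.649, 0.002]
contact_force: [0.3, 5.4, 5.1]
finger_gap: 0.0152
grasp_force: 59.7
time_s: 11.18
position: [0.5181, -0.1265, 0.2762]
orientation: [0.0, 0.761, 0.649, 0.002]
contact_force: [0.1, 4.6, 5.2]
finger_gap: 0.0154
grasp_force: 59.6
```

```bash
for i in 1; do python3 -m handwheel '{"slide":[[-0.0003,-0.002,0],[-0.0003,-0.002,0],[0,0,0]],"turn":[0,0,0]}'
python3 -m handwheel '{"slide":[[-0.0003,-0.002,0],[-0.0003,-0.002,0],[0,0,0]],"turn":[0,0,0]}'; done
```

```text
time_s: 11.55
position: [0.5175, -0.1304, 0.2761]
orientation: [0.0, 0.761, 0.649, 0.002]
contact_force: [0.9, 3.9, 5.9]
finger_gap: 0.0155
grasp_force: 59.7
time_s: 11.92
position: [0.5169, -0.1345, 0.2762]
orientation: [0.0, 0.761, 0.649, 0.002]
contact_force: [0.9, 3.7, 5.7]
finger_gap: 0.0157
grasp_force: 59.7
```

```bash
python3 -m handwheel '{"slide":[[-0.0003,-0.002,0],[-0.0003,-0.002,0],[0,0,0]],"turn":[0,0,0]}'
```

```text
time_s: 12.3
position: [0.5163, -0.1384, 0.2762]
orientation: [0.0, 0.761, 0.649, 0.002]
contact_force: [0.9, 3.7, 6.3]
finger_gap: 0.0151
grasp_force: 59.7
```

```bash
python3 -m handwheel '{"slide":[[-0.0007,-0.002,0],[-0.0007,-0.002,0],[0,0,0]],"turn":[0,0,0]}'
python3 -m handwheel '{"slide":[[-0.0004,-0.002,0],[-0.0004,-0.002,0],[0,0,0]],"turn":[0,0,0]}'
```

```text
time_s: 12.68
position: [0.5149, -0.1427, 0.2762]
orientation: [0.001, 0.761, 0.649, 0.001]
contact_force: [0.3, 3.8, 5.5]
finger_gap: 0.0152
grasp_force: 59.6
time_s: 13.05
position: [0.5142, -0.1464, 0.2761]
orientation: [0.0, 0.761, 0.649, 0.002]
contact_force: [1.3, 4.4, 4.9]
finger_gap: 0.0153
grasp_force: 59.6
```

```bash
python3 -m handwheel '{"slide":[[-0.0003,-0.002,0],[-0.0003,-0.002,0],[0,0,0]],"turn":[0,0,0]}'
```

```text
time_s: 13.42
position: [0.5136, -0.1502, 0.2762]
orientation: [0.0, 0.761, 0.649, 0.002]
contact_force: [0.5, 4.0, 6.1]
finger_gap: 0.015
grasp_force: 59.6
```

```bash
python3 -m handwheel '{"slide":[[-0.0003,-0.002,0],[-0.0003,-0.002,0],[0,0,0]],"turn":[0,0,0]}'
python3 -m handwheel '{"slide":[[-0.0004,-0.002,0],[-0.0004,-0.002,0],[0,0,0]],"turn":[0,0,0]}'
```

```text
time_s: 13.8
position: [0.5129, -0.1544, 0.2762]
orientation: [0.0, 0.761, 0.649, 0.002]
contact_force: [0.5, 5.0, 5.5]
finger_gap: 0.0154
grasp_force: 59.7
time_s: 14.18
position: [0.5102, -0.1602, 0.2748]
orientation: [-0.0, 0.761, 0.648, -0.001]
contact_force: [1.0, 1.1, -2.8]
finger_gap: 0.0152
grasp_force: 58.6
```

```bash
python3 -m handwheel '{"slide":[[-0.0003,-0.002,0],[-0.0003,-0.002,0],[0,0,0]],"turn":[0,0,0]}'
```

```text
time_s: 14.55
position: [0.5104, -0.1637, 0.2755]
orientation: [0.0, 0.761, 0.649, -0.0]
contact_force: [0.3, 0.3, -3.8]
finger_gap: 0.0158
grasp_force: 58.6
```

The reaction vanished at y ≈ -0.158, so the tip is over the notch. Moving 2.5 mm more towards its centre, then lowering.

```bash
python3 -m handwheel '{"slide":[[-0.0002,-0.0025,0],[0,0,-0.002],[0,0,-0.002],[0,0,0],[0,0,0]],"turn":[0,0,0,0,0]}'
```

```text
time_s: 15.18
position: [0.5103, -0.1658, 0.2715]
orientation: [0.0, 0.761, 0.649, -0.0]
contact_force: [0.7, -0.1, -1.5]
finger_gap: 0.0154
grasp_force: 58.6
```

```bash
python3 -m handwheel '{"slide":[[0,0,-0.003],[0,0,-0.003],[0,0,-0.002],[0,0,0],[0,0,0]],"turn":[0,0,0,0,0]}'
python3 -m handwheel '{"slide":[[0,0,-0.001],[0,0,0],[0,0,0]],"turn":[0,0,0]}'
```

```text
time_s: 15.8
position: [0.5103, -0.1659, 0.2636]
orientation: [0.0, 0.761, 0.649, 0.0]
contact_force: [-0.3, -0.7, -3.0]
finger_gap: 0.0154
grasp_force: 58.6
time_s: 16.18
position: [0.5104, -0.1659, 0.2629]
orientation: [0.0, 0.761, 0.649, 0.0]
contact_force: [-0.6, 0.1, 1.4]
finger_gap: 0.0153
grasp_force: 58.9
```

The crossbar touches the stand at the expected height. Seat it a little, let go and back off upwards.

```bash
python3 -m handwheel '{"slide":[[0,0,-0.0005],[0,0,0]],"turn":[0,0]}'
python3 -m handwheel '{"slide":[[0,0,0],[0,0,0],[0,0,0],[0,0,0],[0,0,0],[0,0,0],[0,0,0],[0,0,0]],"turn":[0,0,0,0,0,0,0,0]}' 70
python3 -m handwheel '{"slide":[[0,0,0.01],[0,0,0.03],[0,0,0.04],[0,0,0.04],[0,0,0.03],[0,0,0],[0,0,0]],"turn":[0,0,0,0,0,0,0]}'
python3 - <<'E'
from h import *
im,d=env.grab_frame('side');s=env.get_state();print(s['position'],s['contact_force'],s['finger_gap'])
cv2.imwrite('pics/f.png',cv2.resize(im[140:320,190:390],None,fx=3.3,fy=3.3,interpolation=2)[...,::-1])
P=cloud('side',d);yy,xx=np.mgrid[:384,:512];hsv=cv2.cvtColor(im,cv2.COLOR_RGB2HSV)
m=(hsv[...,0]>18)&(hsv[...,0]<28)&(hsv[...,1]>170)&(abs(P[...,0]-.51)<.06)&(abs(P[...,1]+.16)<.08)&(P[...,2]>.07)
print(m.sum(),np.percentile(P[m],[1,50,99],axis=0))
E
```

```text
time_s: 16.42
position: [0.5105, -0.166, 0.2628]
orientation: [-0.0, 0.761, 0.649, 0.0]
contact_force: [-2.5, 1.7, 6.2]
finger_gap: 0.0152
grasp_force: 59.8
time_s: 17.42
position: [0.5103, -0.1658, 0.2621]
orientation: [0.0, 0.761, 0.649, 0.0]
contact_force: [0.8, -0.6, -0.8]
finger_gap: 0.0593
grasp_force: 0.0
time_s: 18.3
position: [0.5099, -0.1657, 0.4116]
orientation: [-0.0, 0.761, 0.649, -0.0]
contact_force: [-0.6, 0.1, -0.3]
finger_gap: 0.0598
grasp_force: 0.0
[ 0.50986829 -0.16560686  0.41109863] [-0.26234055 -0.67820779 -0.05657622] 0.0601084673886651
10 [[ 0.50154788 -0.19858075  0.07727552]
 [ 0.50805982 -0.1849262   0.09152226]
 [ 0.514687   -0.18364284  0.10728189]]
```

View pics/f.png

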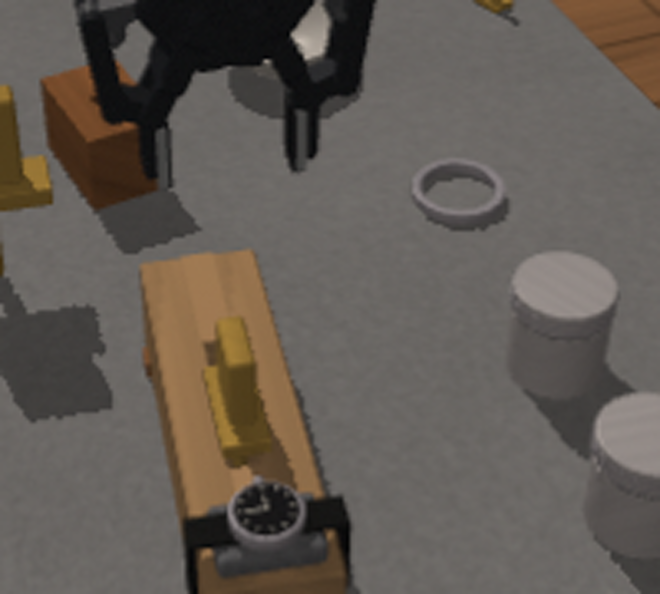

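The key stands upright at (240,400) in the crop, crossbar flat on the stand and the gripper clear. The canisters and bezel stand undisturbed.

```bash
python3 -c "
from cell import env
print(env.hand_in())"
```

```text
the job is handed in; nothing more can be done
None
```

I handed the job in at about 18 s: the key is let go and standing upright in the bar's notch, crossbar flat on the stand. Side forces stayed under the bar's 10 N hold, so it should not have shifted, though I couldn't measure it directly, and no verdict came back.

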